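# Fit the specimen carrier on the microscope column

## Robot

A 6-joint arm with a two-finger parallel gripper is mounted at the origin on the work surface. World frame = base frame: x ahead of the robot, y to its left, z up, the work surface at z = 0. Lengths are in m, angles in rad, forces in N, time in s.
With the tool pointing down it reaches from about 0.325 to 0.875 m from the base axis. Payload 4.4 kg.
Tool frame: the origin (TCP) lies at the very end of the fingers, on their centre line; the grasp point (between the pads) lies 19 mm behind it; z points along the fingers, y is the line along which they close (so a half turn about z gives the same grasp; the last joint's range is limited). The gripper opens to 85 mm and grips with 20 to 120 N. Pads are 22 mm wide; open, the fingers measure 114 mm over their backs; the gripper's body (76 mm by 85 mm) begins 54 mm behind the grasp point. The pads swing forward as they close: fully open they stand 13 mm farther back than shut.
Start: joints at [1.02, 0.207, 1.542, -0, 1.393, -0.15], TCP at [0.224, 0.53, 0.231] pointing down, gripper open.
Joint ranges: [-2.73, 2.73], [-0.86, 2.22], [0.23, 2.46], [-1.11, 4.25], [0.08, 2.63], [-2.82, 2.82]. Speed limits (rad/s): [2.79, 2.79, 3.14, 3.14, 3.14, 3.14].

## Interface

Orientations are given as a unit quaternion [w, x, y, z].
In Python, from rig import bot, optics, order gives the robot as it stands.
- The arm moves only by the tool step_arm, never from a script. Its argument "targets" is a list of rows, each a list of 5 numbers: the opening, from 0 (shut) to 1 (fully open), then the shift along the tool's x, y, z in cm, then the turn about the tool's z in rad. In form: [[hand, x, y, z, roll], ...]. A call has 1 to 12 rows; each row shifts and turns the commanded pose from where the row before left it, along the tool's axes as they then stand; what a row does not reach is not made up. A row lasts 1/8 s, in which the tool goes at most 62.5 mm and 10.7 degrees, less where a joint would pass 70% of its speed; a pose out of reach is approached as far as the arm can. A call is refused whole if a number of a shift passes 6.25 or a number of a turn 0.188, either way. A call with a gripper value outside its range is refused whole. The fingers move at their own pace and stop on an object; "squeeze" is the grip in N (left out, the last holds). Time passes only in rows, so rows that do not move let the fingers close. It gives the time, the measured TCP pose, the force, the opening and the grip force at its end, in the units of the state.
- bot.observe(): the state, without advancing time (a new reading comes with each control period).
- optics.read_camera(name): name is "scene" or "top" or "wrist"; returns the picture (480x640x3 uint8, red, green, blue); there is no depth.
- optics.camera_model(name): a dict with "fx", "fy", "cx", "cy" (pixels), "pose" (4x4, takes a point from camera to world coordinates); the wrist camera has in their place "T_tool_cam" (4x4, takes a point from camera to tool coordinates, whose origin is the TCP and whose axes are the flange's). Camera axes: x right, y up, looking along -z (the intrinsics and any distortion apply to the point x, -y, -z); pixel columns grow to the right and rows downward; lengths in m; the calibration is good to about 2 mm. A picture is of the moment at which its call begins: read the wrist's pose just before it. camera_model takes no time and is no camera call.
- order.sign_off(): hands the job in; it is judged then, once.
The state is a dict: "t": time; "joints": joint angles; "joint_vel": joint speeds; "joint_efforts": joint torques, N m; "tcp_pos": TCP position; "ee_rot": TCP orientation; "force": force on the tool from outside, world axes, zero at the start; "torque": the same for the moment, N m; "opening": finger opening in m; "gripper_force": force on a finger pad.
Only numpy, scipy, OpenCV 4.12 (cv2) and the standard library are available. Lean on these libraries where they do the work, as an engineer would, in place of code of your own. Each camera call takes 0.05 s, during which the arm holds its last target. There are 200 camera calls.

## Task

Take the blue specimen carrier by its arm, lower it squarely over the steel rod of the white column stand, and turn it about the rod until its slot drops over the brass key at the rod's foot, so that the flange sits flat and fully home on the foot ring. Work gently, without dropping it, forcing it or jamming it on the rod; then let go and leave everything else on the bench where it is.

Things in the scene. Friction and masses are not known exactly. Their poses are not given: they have to be found in the camera images.
- stand: Fixed column stand: round white base 160 mm across, 25 mm thick, with one bright steel rod, 20 mm in diameter, upright in its centre. Origin at the centre of its underside, z up; x is only the direction from which the key's angle is told (see key_ref). Round the rod's foot lies a fixed dark steel foot ring, 84 mm across, its flat top (the seat) 37 mm above the table
- rod_top (a point): top of the stand's rod, on its axis, 197 mm above the table; the last 10 mm taper from 20 mm to 10 mm in diameter
- seat (a point): on the rod's axis at the height of the flat top of the foot ring, 37 mm above the table; z up. The carrier's origin lies here when it is fully home
- key_ref (a point): Point on the seat 50 mm from the rod's axis along the stand's x. The brass key on the seat (a fixed radial bar with rounded top, 7 mm wide, 7 mm high, 25 to 50 mm from the axis, its end showing beyond the ring) lies up to 0.45 rad either way round the rod from here: its angle is not measured, find it by eye or by feel
- carrier: Loose specimen carrier, 0.2 to 0.33 kg, standing flat. Blue square flange 84 x 84 mm, 10 mm thick, and round hub 46 mm across, its top 50 mm above the flange's underside. Origin: on the bore's axis at the underside, z up; the arm runs along -x, the slot is on the +x side. Centre of mass 30 to 40 mm from the axis towards the arm
- bore_top (a point): upper mouth of the carrier's vertical bore, on its axis, 50 mm above the underside. The bore is 22.5 mm in diameter and goes right through (50 mm long); on the 20 mm rod it binds when tilted about 0.05 rad
- carrier_grip (a point): Where to take the carrier: under the black patch on its arm, 75 mm from the bore's axis along the carrier's -x, 38 mm above the underside. The arm is an aluminium bar 16 mm wide (y, the fingers close on this), 26 to 50 mm above the underside, 109 mm long from the axis. Held here, the rod passes beside the gripper
- carrier_stage (a point): centre of the black round specimen stage at the arm's end, 128 mm from the bore's axis, 48 mm across, 34 to 40 mm above the underside (this point 40 mm)
- carrier_slot (a point): mouth of the slot at the flange's rim, 42 mm from the bore's axis along the carrier's +x, 5 mm above the underside. The slot is 9.5 mm wide, cut through the whole flange from the hub (23 mm from the axis) out through the rim; it goes over the key
- lens_barrel: Bystander, to be left alone: dark steel lens barrel, 40 mm across, 42 mm tall, standing between the two work places; origin at its underside centre
- dust_cap: Bystander, to be left alone: green round dust cap, 42 mm across, 18 mm tall; origin at its underside centre
- dish: Bystander, to be left alone: white shallow specimen dish, 90 mm across; origin at its underside centre
- jar: Bystander, to be left alone: amber glass jar with white cap, 48 mm across, 65 mm tall; origin at its underside centre
- slide_box: Bystander, to be left alone: blue box, 90 x 120 x 35 mm; origin at its underside centre
- hex_driver: Bystander, to be left alone: screwdriver, 160 mm long, lying flat; origin at its underside
- screw_cup: Bystander, to be left alone: small aluminium bowl, 56 mm across, 30 mm tall; origin at its underside centre
There are look-alikes about, which are no part of the job. There is more than one size of the carrier; the one meant has the size given above. What is shaped like the stand but orange is not meant.

How it is judged:
By the outcome, as a careful person would: the job done as asked, in the order asked, and still so for the second after the job is handed in, with the robot touching nothing.
It also fails if it takes over 72 s, if anything falls off the work surface, if the arm or the gripper's body presses on something with over 40 N, if the wrist force passes 120 N, or if a joint passes its speed limit or range.

## Working session

There is one attempt and no reset: what is moved stays moved. The work goes in short steps, Python scripts to look and compute and a tool call to move; the robot and the scene stay as the last step left them, time stands still between calls to the robot, and variables do not carry over. Pictures are saved under pics/ and viewed, at most 10 in all, crops included, and the job is handed in when it is done.

Besides the shell and the picture viewer there is one more tool, called after ">>>" as a command line: name --pt "numbers of a row" for each row, then --argument value for the rest. step_arm: Moves the arm, as the interface text tells. Its arguments: {"type":"object","properties":{"targets":{"type":"array"},"squeeze":{"type":"number"}},"required":["targets"]}

```bash
mkdir -p pics; cat > h.py <<'E'
import numpy as np, cv2
from rig import bot, optics, order
def snap(n):
    s=bot.observe(); im=np.array(optics.read_camera(n)); return s,im
def save(im,f): cv2.imwrite('pics/'+f,im[:,:,::-1])
E
python3 - <<'E'
from h import *
for n in("top","scene"):
    s,im=snap(n); save(im,n+'0.png'); np.save(n+'0.npy',im)
for n in("top","scene","wrist"): print(n,optics.camera_model(n))
print(s)
E
```

```text
top {'fx': 590.0244108341841, 'fy': 590.0244108341841, 'cx': 323.65499773632564, 'cy': 251.62001912998264, 'pose': array([[ 1.43209543e-03,  9.91491427e-01, -1.30164121e-01,
         4.18153466e-01],
       [-9.99868346e-01, -6.84110224e-04, -1.62118124e-02,
        -3.42465125e-03],
       [-1.61629196e-02,  1.30170201e-01,  9.91359914e-01,
         1.77331696e+00],
       [ 0.00000000e+00,  0.00000000e+00,  0.00000000e+00,
         1.00000000e+00]])}
scene {'fx': 503.53540588011134, 'fy': 503.53540588011134, 'cx': 321.85731155310077, 'cy': 239.88300470330447, 'pose': array([[ 0.80438189, -0.42753651,  0.41253159,  1.08615297],
       [ 0.59401895,  0.56643169, -0.5712238 , -0.64237866],
       [ 0.01054807,  0.70453366,  0.70959218,  0.9529894 ],
       [ 0.        ,  0.        ,  0.        ,  1.        ]])}
wrist {'fx': 369.0036175199424, 'fy': 369.0036175199424, 'cx': 325.39975099880746, 'cy': 241.4022590423139, 'T_tool_cam': array([[-1.00372725e-03,  9.45283499e-01,  3.26248525e-01,
         8.43534061e-02],
       [ 9.99999292e-01,  7.40027105e-04,  9.32390813e-04,
         2.1
[... 179 characters left out ...]
00]])}
{'t': 0.05, 'joints': array([ 1.02047270e+00,  2.07407379e-01,  1.54292589e+00, -1.96901864e-05,
        1.39348664e+00, -1.50493188e-01]), 'joint_vel': array([ 0.00015002, -0.00066587, -0.00274103,  0.00099362, -0.00237688,
        0.00137673]), 'joint_efforts': array([-1.63691835e-03, -3.84387875e+01, -2.92812681e+01, -2.84174212e-04,
        5.11974198e-03, -7.06106448e-06]), 'tcp_pos': array([0.22344829, 0.52900714, 0.23014622]), 'ee_rot': array([-3.73187953e-04,  1.98584405e-01,  9.80083157e-01, -1.04928219e-03]), 'force': array([ 0.03788789, -0.26806301, -0.24950493]), 'torque': array([-0.08808801,  0.01046776,  0.00998967]), 'gripper_force': 0.0, 'opening': 0.08524240315855021}
```

View pics/top0.png

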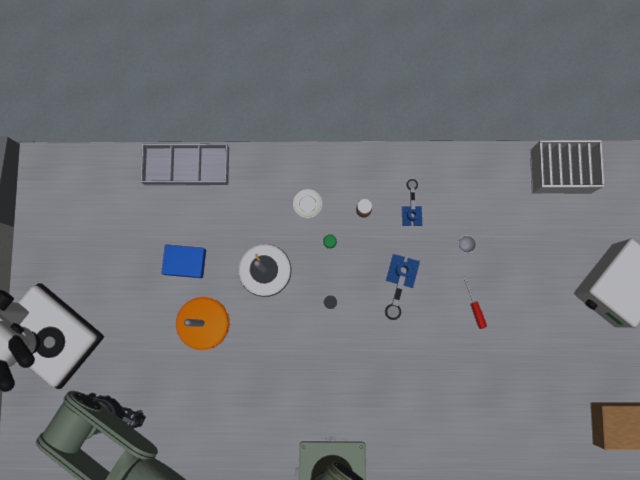

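View pics/scene0.png

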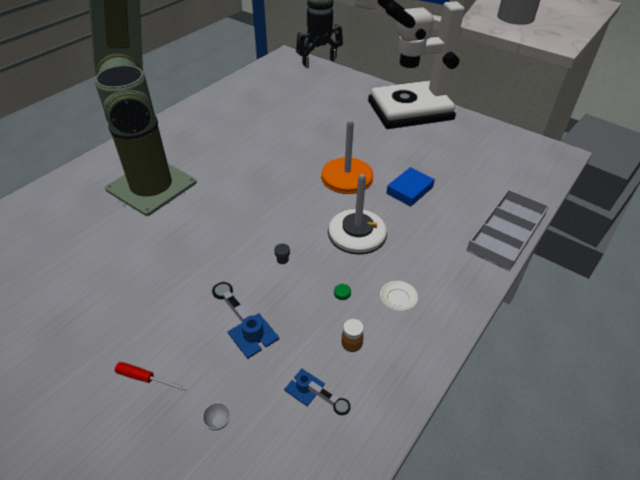

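The top view shows two carriers, the larger at (403,270) and the smaller at (412,216). It also shows two stands, white at (265,270) and orange at (203,323). The brass key is near (258,260), and the scene view agrees. Next I measure the sizes.

```bash
cat >> h.py <<'E'
def campose(n,s=None):
    m=optics.camera_model(n)
    if n!='wrist': return m,m['pose']
    from scipy.spatial.transform import Rotation as R
    q=s['ee_rot']; T=np.eye(4); T[:3,:3]=R.from_quat([q[1],q[2],q[3],q[0]]).as_matrix(); T[:3,3]=s['tcp_pos']
    return m,T@m['T_tool_cam']
def ray(n,uv,z,s=None):
    m,T=campose(n,s); u,v=uv
    d=T[:3,:3]@np.array([(u-m['cx'])/m['fx'],-(v-m['cy'])/m['fy'],-1]); o=T[:3,3]
    return o+d*(z-o[2])/d[2]
def proj(n,p,s=None):
    m,T=campose(n,s); c=T[:3,:3].T@(np.array(p)-T[:3,3]); return np.array([m['cx']+m['fx']*c[0]/-c[2], m['cy']-m['fy']*c[1]/-c[2]])
def blobs(mask,amin):
    n,l,st,c=cv2.connectedComponentsWithStats(mask.astype(np.uint8))
    return [(c[i],st[i],l==i) for i in range(1,n) if st[i,4]>=amin]
E
python3 - <<'E'
from h import *
im=np.load('top0.npy').astype(int); r,g,b=im[...,0],im[...,1],im[...,2]
for nm,m,z in(("blue",(b>r+50)&(b>g+30),.01),("white",(r>200)&(b>190),.025),("orange",(r>150)&(b<60)&(g>60),.025)):
    for c,st,l in blobs(m,150):
        pts=cv2.findNonZero(l.astype(np.uint8)); rc=cv2.minAreaRect(pts)
        w=[ray('top',p,z)[:2].round(4) for p in cv2.boxPoints(rc)]
        print(nm,c.round(1),st[4],ray('top',rc[0],z).round(4),"sides",np.linalg.norm(w[0]-w[1]).round(3),np.linalg.norm(w[1]-w[2]).round(3))
for nm,uv,z in(("stage",(393,312),.04),("hub",(403.5,270),.05),("key",(258,259),.044),("barrel",(330,302),.042),("cap",(330,241),.018),("ring",(264,269),.037)): print(nm,ray('top',uv,z).round(4))
c=cv2.resize(im[140:350,170:450].astype(np.uint8),None,fx=2.8,fy=2.8,interpolation=cv2.INTER_CUBIC); save(c,'crop.png')
E
```

```text
blue [411.7 215.6] 306 [ 0.7599 -0.2408  0.01  ] sides 0.058 0.059
blue [182.9 260.8] 1220 [0.6223 0.451  0.01  ] sides 0.091 0.126
blue [402.7 270. ] 623 [ 0.5926 -0.2113  0.01  ] sides 0.082 0.083
orange [202.2 323.1] 1977 [0.4347 0.3848 0.025 ] sides 0.151 0.153
stage [ 0.4679 -0.1777  0.04  ]
hub [ 0.59   -0.2091  0.05  ]
key [0.6233 0.219  0.044 ]
barrel [0.4968 0.0061 0.042 ]
cap [0.6808 0.0062 0.018 ]
ring [0.5943 0.2016 0.037 ]
```

View pics/crop.png

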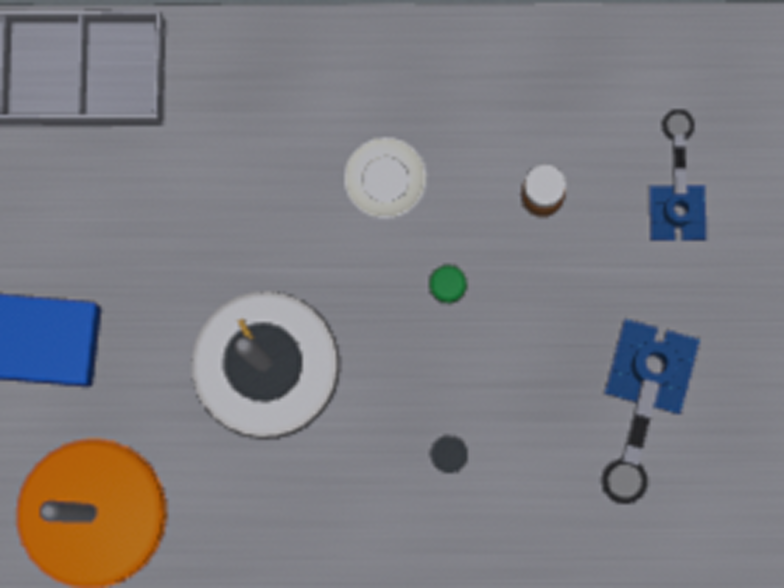

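The larger flange measures 82 x 83 mm against the given 84 mm, so the big carrier at (403,270) is the one. The small one measures 58 mm. The crop confirms this: the slot points up-right and the arm with its black patch points down-left. The white stand is at (265,270), and its key shows at crop (245,328). I'll go above the grip with the camera on the stage side.

>>> step_arm --pt "1 0 0 -3 -0.145" --pt "1 -2.9 -3.9 0 0" --pt "1 -2.9 -3.9 0 0" --pt "1 -2.9 -3.9 0 0" --pt "1 -2.9 -3.9 0 0" --pt "1 -2.9 -3.9 0 0" --pt "1 -2.9 -3.9 0 0" --pt "1 -2.9 -3.9 0 0" --pt "1 -2.9 -3.9 0 0" --pt "1 -2.9 -3.9 0 0" --pt "1 -2.9 -3.9 0 0"

```text
t: 1.48
tcp_pos: [0.4062, 0.0777, 0.261]
ee_rot: [-0.0, 0.127, 0.992, 0.0]
force: [0.7, 0.5, -0.4]
opening: 0.0855
gripper_force: 0.0
```

>>> step_arm --pt "1 -2.9 -3.9 0 0" --pt "1 -2.9 -3.9 0 0" --pt "1 -2.9 -3.9 0 0" --pt "1 -2.9 -3.9 0 0" --pt "1 -2.9 -3.9 0 0" --pt "1 -2.9 -3.9 0 0" --pt "1 0 0 5 0" --pt "1 0 0 3 0" --pt "1 0 0 0 0"

```text
t: 2.6
tcp_pos: [0.513, -0.1899, 0.1776]
ee_rot: [-0.004, 0.127, 0.992, 0.002]
force: [-0.2, 0.8, 0.3]
opening: 0.0852
gripper_force: 0.0
```

```bash
python3 - <<'E'
from h import *
s,im=snap('wrist'); save(im,'w1.png'); print(s['t'],s['tcp_pos'],s['ee_rot'],s['joints'])
for nm,p in(("axis",(.591,-.21,.05)),("stage",(.468,-.178,.04))): print(nm,proj('wrist',p,s))
E
```

```text
2.6 [ 0.51295036 -0.18990523  0.17760643] [-0.00388162  0.12721847  0.99186589  0.00156788] [-5.12821638e-01  2.03243775e-01  1.66133398e+00 -1.19694104e-05
  1.28538753e+00 -1.82848399e+00]
axis [325.49631862 323.40518251]
stage [325.21384703 168.66736717]
```

View pics/w1.png

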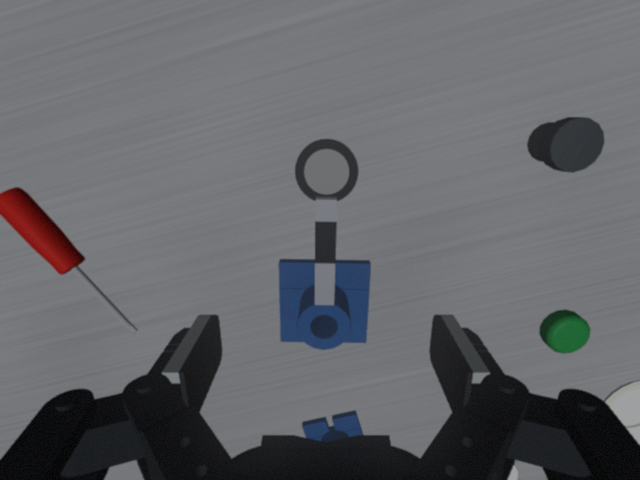

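The wrist view shows the stage at (326,171), the patch from (326,222) to (326,262) and the bore at (324,327). The alignment matches the prediction.

```bash
python3 - <<'E'
from h import *
s=bot.observe()
a=ray('wrist',(324,327),.05,s); g=ray('wrist',(326.3,171.5),.04,s); p1=ray('wrist',(326,242),.05,s)
print(a,g,np.linalg.norm((a-g)[:2]),p1,np.linalg.norm((a-p1)[:2]))
u=(g-a)[:2]; u/=np.linalg.norm(u); print('arm ang',np.arctan2(u[1],u[0]))
_,T=campose('wrist',s); m=optics.camera_model('wrist'); Tt=T@np.linalg.inv(m['T_tool_cam']); x=Tt[:3,0]; y=Tt[:3,1];z=Tt[:3,2]
tx=np.arctan2(x[1],x[0]); print('tool x ang',tx,'z',z)
grip=np.r_[a[:2]+.075*u,.019]; print(grip,'tool shift cm',(Tt[:3,:3].T@(grip-s['tcp_pos'])*100).round(2))
E
```

```text
[ 0.59792203 -0.21354704  0.05      ] [ 0.47280608 -0.17887428  0.04      ] 0.12983143102602382 [ 0.52440855 -0.19259987  0.05      ] 0.07643962044416101
arm ang 2.8712519249032646
tool x ang 2.8867407027287446 z [-0.00301005  0.0017303  -0.99999397]
[ 0.52564603 -0.19351755  0.019     ] tool shift cm [-1.2  -0.02 16.1 ]
```

>>> step_arm --pt "1 -1.0 0 5 0.015" --pt "1 0 0 5 0" --pt "1 0 0 3 0" --pt "1 0 0 2 0" --pt "1 0 0 0.8 0" --pt "1 0 0 0 0" --squeeze 90

```text
t: 3.4
tcp_pos: [0.5263, -0.1941, 0.0244]
ee_rot: [0.001, 0.134, 0.991, -0.0]
force: [0.4, 0.5, -0.4]
opening: 0.0855
gripper_force: 0.0
```

```bash
python3 - <<'E'
from h import *
s,im=snap('wrist'); save(im,'w2.png'); print(s['t'],s['tcp_pos'],s['force'])
E
```

```text
3.4 [ 0.52625922 -0.1940849   0.02444284] [ 0.37998587  0.52806793 -0.42798346]
```

View pics/w2.png

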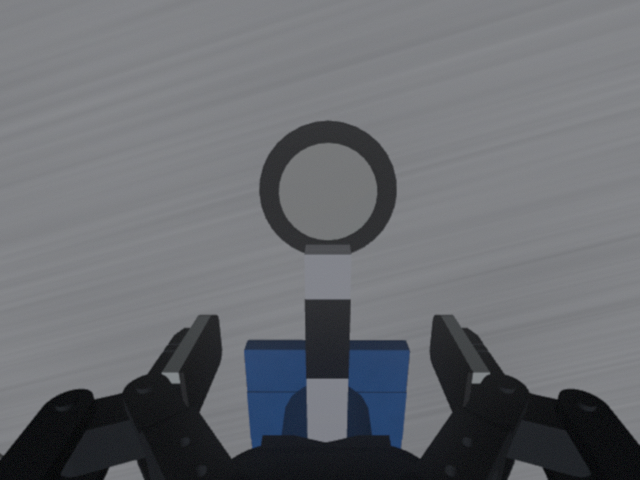

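The arm is centred at column 328 between the pads, with the patch on rows 299–378.

```bash
python3 - <<'E'
from h import *
s=bot.observe(); p=ray('wrist',(328,337),.05,s); q=ray('wrist',(328,192),.04,s)
_,T=campose('wrist',s); Tt=T@np.linalg.inv(optics.camera_model('wrist')['T_tool_cam'])
for w in(p,q): print(w,(Tt[:3,:3].T@(w-s['tcp_pos'])*100).round(2))
E
```

```text
[ 0.52096115 -0.19164483  0.05      ] [ 0.6   0.1  -2.52]
[ 0.47040233 -0.17769113  0.04      ] [ 5.85  0.1  -1.53]
```

>>> step_arm --pt "1 0.55 0.1 0.5 0" --pt "1 0 0 0 0" --pt "0 0 0 0 0" --pt "0 0 0 0 0" --pt "0 0 0 0 0" --pt "0 0 0 0 0" --pt "0 0 0 0 0" --pt "0 0 0 0 0" --squeeze 90

```text
t: 4.45
tcp_pos: [0.5203, -0.1914, 0.0185]
ee_rot: [0.0, 0.135, 0.991, -0.0]
force: [-1.7, -0.3, 2.4]
opening: 0.0148
gripper_force: 87.6
```

>>> step_arm --pt "0 0 0 -0.5 0" --pt "0 0 0 -1.5 0" --pt "0 0 0 -2.5 0" --pt "0 0 0 -3.5 0" --pt "0 0 0 -4 0" --pt "0 0 0 -4 0" --pt "0 0 0 -4 0" --pt "0 0 0 -2.5 0" --pt "0 0 0 -1 0" --pt "0 0 0 0 0"

```text
t: 5.7
tcp_pos: [0.5202, -0.1912, 0.2537]
ee_rot: [0.0, 0.134, 0.991, -0.0]
force: [0.1, 0.5, -1.8]
opening: 0.0146
gripper_force: 87.6
```

```bash
python3 - <<'E'
from h import *
print(bot.observe())
for n in('top','scene'):
    im=np.load(n+'0.npy').astype(int); hsv=cv2.cvtColor(im.astype(np.uint8),cv2.COLOR_RGB2HSV)
    m=(hsv[...,0]>10)&(hsv[...,0]<32)&(hsv[...,1]>110)&(hsv[...,2]>80)
    for c,st,l in blobs(m,4):
        ys,xs=np.nonzero(l); print(n,c.round(1),st)
        if st[4]<100: print([ray(n,(x,y),.042).round(4)[:2].tolist() for x,y in zip(xs,ys)])
# foot ring dark & base ellipse in both views
im=np.load('top0.npy').astype(int); v=im.max(2)
m=(im.min(2)>150); bl=[b for b in blobs(m,1000) if abs(b[0][0]-265)<15]
for c,st,l in bl:
    cs,_=cv2.findContours(l.astype(np.uint8),cv2.RETR_EXTERNAL,cv2.CHAIN_APPROX_NONE); e=cv2.fitEllipse(cs[0]); print('top base',e,ray('top',e[0],.025))
im=np.load('scene0.npy').astype(int); m=(im.min(2)>150)
for c,st,l in blobs(m,300):
    if abs(c[0]-358)<30 and abs(c[1]-232)<30:
        cs,_=cv2.findContours(l.astype(np.uint8),cv2.RETR_EXTERNAL,cv2.CHAIN_APPROX_NONE); h=cv2.convexHull(cs[0]); e=cv2.fitEllipse(h); print('scene base',e,ray('scene',e[0],.025),st)
print(proj('scene',(.594,.2,.197)),proj('top',(.594,.2,.197)))
E
```

```text
{'t': 5.7, 'joints': array([-5.08396028e-01,  1.44974347e-01,  1.56641121e+00,  3.14004312e-06,
        1.42927034e+00, -1.80947991e+00]), 'joint_vel': array([-2.70931749e-03,  2.62238365e-02,  3.50670972e-02, -2.11619963e-05,
       -3.50949808e-03, -1.60291977e-03]), 'joint_efforts': array([ 3.67945433e-02, -3.81597161e+01, -3.13976777e+01,  2.41295679e-02,
       -6.15242659e-02, -1.15985758e-04]), 'tcp_pos': array([ 0.52022801, -0.19121795,  0.25374821]), 'ee_rot': array([ 4.36647466e-04,  1.34448042e-01,  9.90920534e-01, -1.69470533e-04]), 'force': array([ 0.14047294,  0.54316109, -1.8141484 ]), 'torque': array([ 0.01806181,  0.08458201, -0.03783586]), 'gripper_force': 87.63194918632507, 'opening': 0.014605702422432735}
top [257.5 257.6] [256 255   4   6  13]
[[0.6355, 0.2254], [0.6325, 0.2253], [0.6325, 0.2224], [0.6295, 0.2253], [0.6295, 0.2223], [0.6295, 0.2193], [0.6266, 0.2223], [0.6266, 0.2193], [0.6266, 0.2163], [0.6236, 0.2222], [0.6236, 0.2192], [0.6236, 0.2163], [0.6206, 0.2162]]
top [203.1 323.1] [ 177  297   53   53 2094]
top [621.  427.1] [ 602  406   38   44 1611]

[... 743 characters left out ...]
.1183], [0.7716, -0.117], [0.7713, -0.1203], [0.773, -0.119], [0.7747, -0.1178], [0.7745, -0.1211], [0.7762, -0.1198], [0.7779, -0.1186], [0.7796, -0.1173], [0.7793, -0.1206], [0.781, -0.1193], [0.7827, -0.1181], [0.7824, -0.1214], [0.7841, -0.1201], [0.7858, -0.1189], [0.7875, -0.1176], [0.7892, -0.1163], [0.7909, -0.115]]
top base ((263.9931945800781, 269.64617919921875), (49.28511428833008, 50.295249938964844), 59.66628646850586) [0.59361408 0.20301755 0.025     ]
scene base ((357.00994873046875, 228.246337890625), (40.10380935668945, 56.91343688964844), 94.61558532714844) [0.59540066 0.19611705 0.025     ] [ 329  209   57   40 1104]
[361.67935451 175.9671776 ] [257.67879445 263.12367055]
```

>>> step_arm --pt "0 -0.7 2.3 0 0" --pt "0 -1.5 4.5 0 0" --pt "0 -1.5 4.5 0 0" --pt "0 -1.5 4.5 0 0" --pt "0 -1.5 4.5 0 -0.1" --pt "0 -1.45 4.5 0 0.1" --pt "0 -1.5 4.5 0 0" --pt "0 -1.5 4.5 0 0" --pt "0 -0.7 2.3 0 0"

```text
t: 6.82
tcp_pos: [0.7261, 0.1301, 0.2497]
ee_rot: [-0.002, 0.133, 0.991, -0.0]
force: [-0.4, -0.6, -2.5]
opening: 0.0147
gripper_force: 87.9
```

>>> step_arm --pt "0 0 0 0 -0.1" --pt "0 0 0 0 -0.15" --pt "0 0 0 0 -0.15" --pt "0 0 0 0 -0.15" --pt "0 0 0 0 -0.15" --pt "0 0 0 0 -0.1" --pt "0 0 0 0 0" --pt "0 0 0 0 0"

```text
t: 7.82
tcp_pos: [0.726, 0.1274, 0.2516]
ee_rot: [-0.001, -0.261, 0.965, 0.0]
force: [0.1, -0.1, -2.3]
opening: 0.0147
gripper_force: 88.0
```

```bash
python3 - <<'E'
from h import *
s,im=snap('wrist'); save(im,'w3.png'); np.save('w3.npy',im); print(s)
for p in((.594,.2,.037),(.594,.2,.197),(.6365,.224,.042)): print(proj('wrist',p,s))
import pickle; pickle.dump(s,open('s3.pkl','wb'))
E
```

```text
{'t': 7.825, 'joints': array([ 5.65703507e-02,  5.43539014e-01,  1.04814760e+00, -8.17998844e-05,
        1.55250190e+00, -2.04294871e+00]), 'joint_vel': array([ 0.00045492, -0.00743009, -0.00845366,  0.00111872, -0.00115897,
       -0.00742435]), 'joint_efforts': array([ 5.40884605e-03, -5.49738228e+01, -3.15724504e+01,  4.22565441e-02,
       -6.92999829e-02,  3.26977060e-03]), 'tcp_pos': array([0.72597331, 0.12742466, 0.25161269]), 'ee_rot': array([-1.27844665e-03, -2.61293427e-01,  9.65258545e-01,  2.27749203e-04]), 'force': array([ 0.11541105, -0.0897819 , -2.30818248]), 'torque': array([0.01472773, 0.0991295 , 0.02395837]), 'gripper_force': 88.03382277488708, 'opening': 0.014704830218659343}
[464.88382579 122.42283984]
[576.63063091 128.21589841]
[459.80491017 176.27632023]
```

View pics/w3.png

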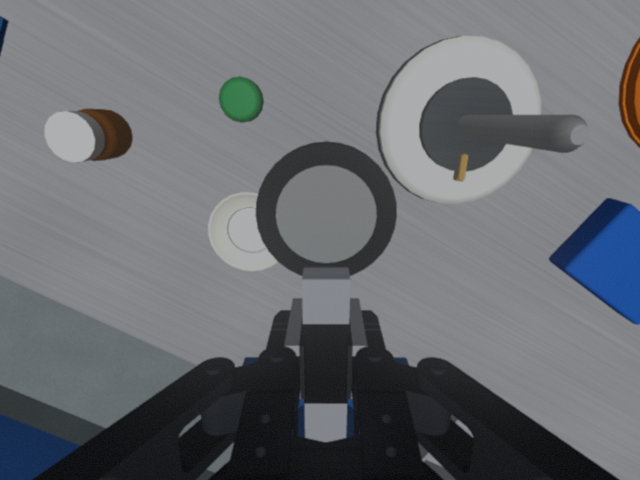

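The view shows the key from (465,154) to (460,181), the rod top at (576,131), the ring centre near (467,124), and the stage at (326,210). Nothing blocks the stand.

```bash
python3 - <<'E'
from h import *
import pickle; s=pickle.load(open('s3.pkl','rb')); im=np.load('w3.npy'); I=im.astype(int)
hsv=cv2.cvtColor(im,cv2.COLOR_RGB2HSV)
m=(hsv[...,0]>8)&(hsv[...,0]<32)&(hsv[...,1]>110)&(hsv[...,2]>60)
for c,st,l in blobs(m,20):
    if 420<c[0]<500 and 140<c[1]<200:
        l8=l.astype(np.uint8); k=ray('wrist',c,.043,s); print('key',c,st,k)
        bx=cv2.boxPoints(cv2.minAreaRect(cv2.findNonZero(l8))); print([ray('wrist',p,.042,s)[:2].round(4) for p in bx])
# base outer
g=(I.min(2)>125).astype(np.uint8); roi=np.zeros_like(g); roi[20:220,370:560]=1
b=max(blobs(g&roi,500),key=lambda b:b[1][4]); cs,_=cv2.findContours(b[2].astype(np.uint8),cv2.RETR_EXTERNAL,cv2.CHAIN_APPROX_NONE)
h=max(cs,key=len); h=cv2.convexHull(h); e=cv2.fitEllipse(h); base=ray('wrist',e[0],.025,s); print('base',e,base)
# ring: dark blob
d=((I.max(2)<85)).astype(np.uint8); r2=np.zeros_like(d); r2[60:180,410:520]=1
b=max(blobs(d&r2,300),key=lambda b:b[1][4]); cs,_=cv2.findContours(b[2].astype(np.uint8),cv2.RETR_EXTERNAL,cv2.CHAIN_APPROX_NONE); e=cv2.fitEllipse(cv2.convexHull(max(cs,key=len))); ring=ray('wrist',e[0],.037,s); print('ring',e,ring)
print('rodtop',ray('wrist',(577,131),.197,s))
st=ray('wrist',(326,210),.2726,s); _,T=campose('wrist',s); Tt=T@np.linalg.inv(optics.camera_model('wrist')['T_tool_cam']); print('stage tool cm',Tt[:3,:3].T@(st-s['tcp_pos'])*100)
print('key ang',np.arctan2(*(k-ring)[1::-1][:2]) if 0 else [np.arctan2((k-c)[1],(k-c)[0]) for c in(ring,base)],'dist',[np.linalg.norm((k-c)[:2]) for c in (ring,base)])
cv2.imwrite('pics/c3.png',cv2.resize(im[60:200,400:600,::-1],None,fx=4,fy=4,interpolation=cv2.INTER_CUBIC))
E
```

```text
key [462.42405063 166.26582278] [457 154  11  26 158] [0.62773614 0.22004552 0.043     ]
[array([0.6397, 0.223 ]), array([0.6186, 0.2123]), array([0.6164, 0.2182]), array([0.6374, 0.229 ])]
base ((470.2303771972656, 104.47022247314453), (216.0355682373047, 345.8743896484375), 173.62203979492188) [0.57657198 0.1984012  0.025     ]
ring ((468.7351379394531, 126.22621154785156), (94.41838073730469, 101.11176300048828), 62.728492736816406) [0.59489406 0.20512897 0.037     ]
rodtop [0.59493625 0.20111574 0.197     ]
stage tool cm [ 5.3301784   0.035641   -2.08617795]
key ang [np.float64(0.42633304183932813), np.float64(0.4002065499486964)] dist [np.float64(0.03607084742469081), np.float64(0.055554009067321226)]
```

View pics/c3.png

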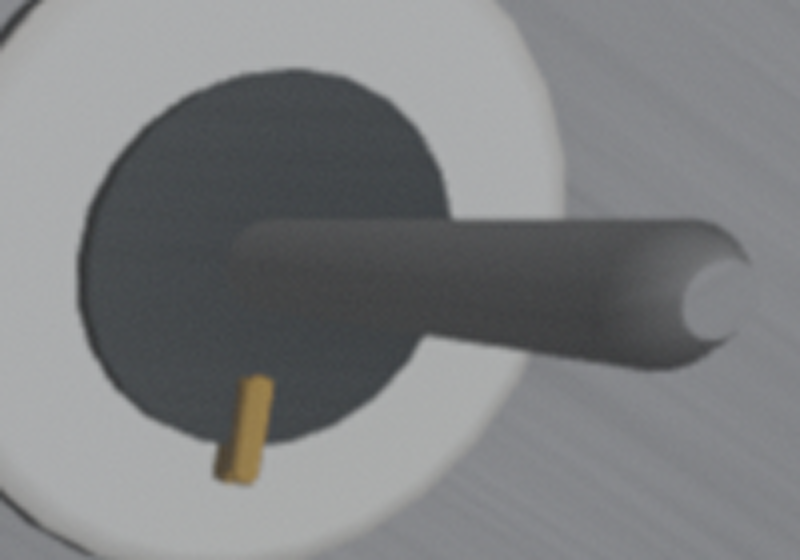

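The crop gives the rod top face at (718,300), i.e. full-image (579.5,135). The key's top face runs from (258,378) to (240,484), and the ring spans 80–450 by 70–445.

```bash
python3 - <<'E'
from h import *
import pickle; s=pickle.load(open('s3.pkl','rb'))
f=lambda x,y,z: ray('wrist',(x/4+400,y/4+60),z,s)
rt=f(718,300,.197); rg=f(265,256,.037); k1=f(259,380,.044); k2=f(241,484,.044)
print(rt,rg,k1,k2)
c=(rt+rg)/2
for c in(rt,rg,(rt+rg)/2): print([(np.linalg.norm((k-c)[:2]).round(4),np.arctan2((k-c)[1],(k-c)[0]).round(3)) for k in(k1,k2,(k1+k2)/2)])
d=k2-k1; print('dir',np.arctan2(d[1],d[0]))
E
```

```text
[0.59577664 0.20360724 0.197     ] [0.59447762 0.20193831 0.037     ] [0.61839245 0.21523867 0.044     ] [0.63999073 0.22629438 0.044     ]
[(np.float64(0.0254), np.float64(0.475)), (np.float64(0.0497), np.float64(0.474)), (np.float64(0.0376), np.float64(0.474))]
[(np.float64(0.0274), np.float64(0.508)), (np.float64(0.0516), np.float64(0.491)), (np.float64(0.0395), np.float64(0.497))]
[(np.float64(0.0264), np.float64(0.492)), (np.float64(0.0507), np.float64(0.483)), (np.float64(0.0385), np.float64(0.486))]
dir 0.47310559248381884
```

Key angle is about 0.48 rad. The key ends come out at 25 and 50 mm, as given, and the stand axis is about (0.595, 0.2025). The stage shows the carrier level. Next I go over the rod.

>>> step_arm --pt "0 0 0 0 0.049" --pt "0 1.3 1.05 0 0" --pt "0 2.6 2.1 0 0" --pt "0 2.6 2.1 0 0" --pt "0 2.6 2.1 0 0" --pt "0 2.6 2.1 0 0" --pt "0 2.6 2.1 0 0" --pt "0 1.3 1.15 0 0" --pt "0 0 0 0 0" --pt "0 0 0 0 0"

```text
t: 9.12
tcp_pos: [0.5307, 0.1677, 0.2536]
ee_rot: [0.001, -0.238, 0.971, -0.0]
force: [0.1, 0.1, -2.8]
opening: 0.0145
gripper_force: 88.0
```

```bash
python3 - <<'E'
from h import *
ims=[]
for n in('top','scene','wrist'):
    s,im=snap(n); np.save(n+'4.npy',im)
    if n!='wrist':
        u,v=proj(n,(.595,.2025,.2)).astype(int); ims.append(cv2.resize(im[v-35:v+35,u-45:u+45],(390,300),interpolation=cv2.INTER_CUBIC)); print(n,u-45,v-35)
    else: ims.append(cv2.resize(im,(390,292)))
save(np.vstack([np.hstack(ims[:2]),np.hstack([ims[2],ims[2]*0])]),'m4.png')
a=-np.array(s['tcp_pos']); print(s['t'],s['tcp_pos'],s['ee_rot'],s['force'],s['torque'],s['joints'])
q=s['ee_rot']; ph=np.arctan2(2*q[1]*q[2],q[1]**2-q[2]**2); print('phi',ph%(2*np.pi),'carrier axis',s['tcp_pos'][:2]-.0747*np.array([np.cos(ph),np.sin(ph)]))
E
```

```text
top 211 227
scene 317 139
9.225 [0.53062768 0.16754484 0.25330788] [ 3.33995969e-04 -2.37897510e-01  9.71290198e-01 -1.21548730e-04] [ 0.32384736  1.12769311 -1.81215456] [-0.05028955  0.11800982  0.02326599] [ 1.50409416e-01  1.50171751e-01  1.56140604e+00 -1.84057602e-04
  1.42932777e+00 -1.90076233e+00]
phi 3.6219939631858638 carrier axis [0.59687235 0.20206633]
```

View pics/m4.png

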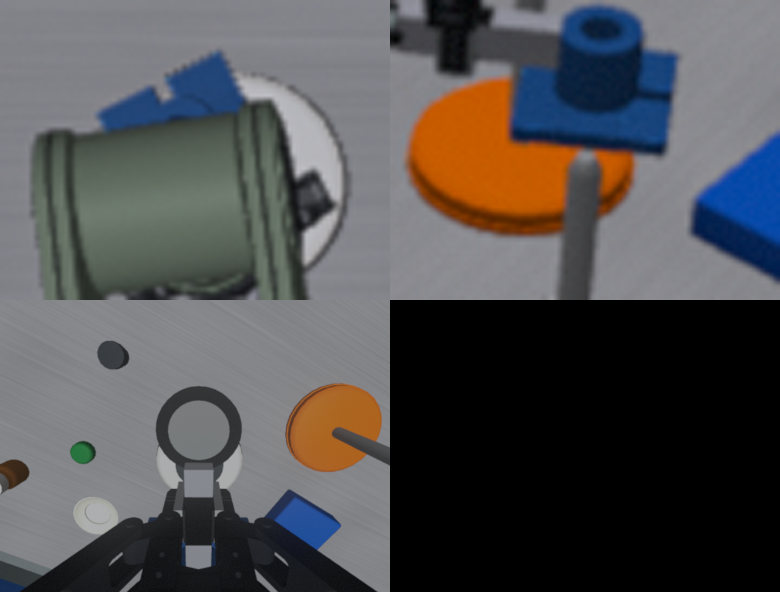

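Clockwise from top left, the mosaic shows top, scene and wrist. In the scene view the hub mouth is at about (366,146) and the rod top at (363.2,175.5), so the bore is nearly over the rod. I'll compare them by rays.

```bash
python3 - <<'E'
from h import *
s=bot.observe(); im=np.load('scene4.npy').astype(int); z=s['tcp_pos'][2]+.031
r,g,b=im[...,0],im[...,1],im[...,2]
dark=(b>r+25)  # blue incl. hub
# hub top ellipse: bright face
sub=im[138:160,350:382]; print(sub[...,2])
h0=ray('scene',(366,146),z); r0=ray('scene',(363.2,175.5),.197); print(h0,r0,h0-r0)
E
```

```text
[[ 68  65  78 121 137 139 139 137 140 140 141 141 142 140 141 139 140 138
  138 139 141 141 141 142 139 140 140 140 141 139 141 140]
 [ 65  66  85 125 137 139 140 139 141 141 141 142 140 139 140 138 137 139
  140 140 142 142 141 141 141 141 139 140 138 141 141 142]
 [ 65  66  89 125 138 139 138 139 142 139 135 131 130 129 129 129 129 130
  132 136 137 138 142 142 141 141 141 141 141 141 141 140]
 [ 91  85 105 131 140 140 141 142 138 130 127 124 123 121 123 121 124 121
  124 129 128 131 137 140 140 140 142 141 143 142 141 143]
 [135 133 137 145 147 147 143 136 130 125 124 123 122 112 108 111 113 117
  122 122 123 125 127 133 140 141 143 141 143 142 143 141]
 [153 151 151 151 152 151 140 126 124 123 125 111  95  84  75  79  80  85
   96 112 120 123 125 126 133 140 143 142 142 141 143 141]
 [153 152 153 154 154 152 137 125 124 125 117  89  62  56  56  57  58  60
   70  86 107 121 122 123 127 136 142 143 142 141 141 142]
 [136 140 139 147 151 151 139 127 123 124 110  73  54  53  55  56  57  60
   60  66  93 116 124 121 125 135 142 142 141 141 141 143]
 [100 105 101 108 114 119 120 120 12
[... 1234 characters left out ...]

   57  54  57  54  54  52  72 109 122 123 122 122 122 121]
 [116 117 117 116 107  79  62  62  63  64  61  61  60  60  57  55  56  59
   54  57  54  57  53  52  83 115 125 125 122 123 123 122]
 [118 118 117 118 109  79  62  61  62  62  61  62  59  60  59  56  56  56
   56  56  54  56  51  52  91 119 122 123 123 122 123 121]
 [120 118 118 117 106  76  61  61  63  61  61  59  58  57  56  55  56  57
   55  56  54  54  50  53  90 116 123 125 125 124 123 123]
 [116 118 117 119 101  73  63  60  63  60  61  58  59  58  57  56  56  58
   56  57  54  53  51  51  79  99 109 114 122 128 129 128]]
[0.59759337 0.20204031 0.28419431] [0.59593841 0.20376781 0.197     ] [ 0.00165497 -0.00172751  0.08719431]
```

>>> step_arm --pt "0 0.05 0.15 1.5 0" --pt "0 0 0 1.5 0" --pt "0 0 0 0.5 0" --pt "0 0 0 0.3 0" --pt "0 0 0 0.3 0" --pt "0 0 0 0.3 0" --pt "0 0 0 0 0"

```text
t: 10.15
tcp_pos: [0.5283, 0.169, 0.2092]
ee_rot: [-0.0, -0.238, 0.971, 0.0]
force: [-0.4, -0.2, -2.6]
opening: 0.0145
gripper_force: 88.0
```

>>> step_arm --pt "0 0 0 0.3 0" --pt "0 0 0 0.3 0" --pt "0 0 0 0 0"

```text
t: 10.52
tcp_pos: [0.5281, 0.1689, 0.2028]
ee_rot: [-0.0, -0.238, 0.971, 0.0]
force: [0.5, -0.7, -2.1]
opening: 0.0142
gripper_force: 88.0
```

```bash
cat > st.py <<'E'
from h import *
s=bot.observe(); q=s['ee_rot']; ph=np.arctan2(2*q[1]*q[2],q[1]**2-q[2]**2)
R=np.array([[np.cos(ph),np.sin(ph),0],[np.sin(ph),-np.cos(ph),0],[0,0,-1]])
print('t',s['t'],'tcp',s['tcp_pos'].round(4),'phi',round(ph%6.2832,3),'F',s['force'].round(2),'Ftool',(R@s['force']).round(2),'Mtool',(R@s['torque']).round(3),'q',q.round(4))
E
python3 st.py
```

```text
t 10.525 tcp [0.5281 0.1689 0.2028] phi 3.623 F [ 0.5  -0.7  -2.13] Ftool [-0.12 -0.86  2.13] Mtool [0.027 0.096 0.031] q [-4.000e-04 -2.383e-01  9.712e-01  0.000e+00]
```

>>> step_arm --pt "0 0 0 0.5 0" --pt "0 0 0 0.7 0" --pt "0 0 0 0.8 0" --pt "0 0 0 0 0"

```text
t: 11.02
tcp_pos: [0.5274, 0.1688, 0.1819]
ee_rot: [-0.001, -0.238, 0.971, 0.0]
force: [-0.3, 0.5, -2.1]
opening: 0.0151
gripper_force: 88.0
```

```bash
python3 st.py
```

```text
t 11.025 tcp [0.5274 0.1688 0.1819] phi 3.623 F [-0.31  0.49 -2.13] Ftool [0.05 0.57 2.13] Mtool [0.    0.094 0.039] q [-1.300e-03 -2.383e-01  9.712e-01  1.000e-04]
```

>>> step_arm --pt "0 0 0 0.8 0" --pt "0 0 0 0.8 0" --pt "0 0 0 0.8 0" --pt "0 0 0 0.8 0" --pt "0 0 0 0 0"

```text
t: 11.65
tcp_pos: [0.5276, 0.1689, 0.1501]
ee_rot: [-0.001, -0.238, 0.971, 0.0]
force: [0.5, 0.0, -2.4]
opening: 0.015
gripper_force: 88.2
```

```bash
python3 st.py
```

```text
t 11.65 tcp [0.5276 0.1689 0.1501] phi 3.623 F [ 0.47  0.03 -2.43] Ftool [-0.43 -0.19  2.43] Mtool [-0.017  0.134 -0.004] q [-1.100e-03 -2.383e-01  9.712e-01  1.000e-04]
```

>>> step_arm --pt "0 0 0 0.8 0" --pt "0 0 0 0.8 0" --pt "0 0 0 0.8 0" --pt "0 0 0 0.8 0" --pt "0 0 0 0.8 0" --pt "0 0 0 0 0"

```text
t: 12.4
tcp_pos: [0.5276, 0.1689, 0.1102]
ee_rot: [-0.001, -0.238, 0.971, 0.0]
force: [0.5, -0.2, -1.6]
opening: 0.0148
gripper_force: 88.2
```

```bash
python3 st.py
```

```text
t 12.4 tcp [0.5276 0.1689 0.1102] phi 3.623 F [ 0.47 -0.21 -1.64] Ftool [-0.32 -0.41  1.64] Mtool [ 0.073  0.086 -0.066] q [-1.000e-03 -2.383e-01  9.712e-01  1.000e-04]
```

>>> step_arm --pt "0 0 0 0.8 0" --pt "0 0 0 0.8 0" --pt "0 0 0 0.8 0" --pt "0 0 0 0.6 0" --pt "0 0 0 0.4 0" --pt "0 0 0 0 0"

```text
t: 13.15
tcp_pos: [0.5281, 0.1689, 0.0769]
ee_rot: [-0.0, -0.238, 0.971, 0.0]
force: [0.1, 0.0, -2.4]
opening: 0.0147
gripper_force: 88.3
```

```bash
python3 st.py; python3 - <<'E'
from h import *
ims=[]
for n in('top','scene'):
    s,im=snap(n); np.save(n+'5.npy',im); u,v=proj(n,(.6,.205,.07)).astype(int); print(n,u-40,v-30)
    ims.append(cv2.resize(im[v-30:v+30,u-40:u+40],(400,300),interpolation=cv2.INTER_CUBIC))
save(np.hstack(ims),'m5.png')
E
```

```text
t 13.15 tcp [0.5281 0.1689 0.0769] phi 3.623 F [ 0.06  0.   -2.4 ] Ftool [-0.05 -0.03  2.4 ] Mtool [-0.009  0.083  0.054] q [-4.000e-04 -2.383e-01  9.712e-01  0.000e+00]
top 221 235
scene 321 184
```

View pics/m5.png

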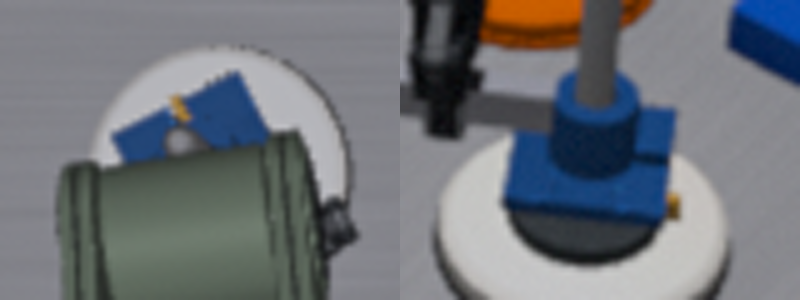

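The rod is through the hub, and in the top view the key shows through the slot at about (180,105). I'll lower gently and watch the force.

>>> step_arm --pt "0 0 0 0.6 0" --pt "0 0 0 0.4 0" --pt "0 0 0 0.2 0" --pt "0 0 0 0.2 0" --pt "0 0 0 0.1 0" --pt "0 0 0 0.1 0" --pt "0 0 0 0 0"

```text
t: 14.12
tcp_pos: [0.5283, 0.169, 0.0613]
ee_rot: [-0.0, -0.238, 0.971, 0.0]
force: [-0.4, 0.5, -2.6]
opening: 0.0146
gripper_force: 88.2
```

```bash
python3 st.py
```

```text
t 14.125 tcp [0.5283 0.169  0.0613] phi 3.623 F [-0.37  0.52 -2.58] Ftool [0.09 0.63 2.58] Mtool [-0.01   0.128 -0.078] q [-0.     -0.2383  0.9712  0.    ]
```

>>> step_arm --pt "0 0 0 0.1 0" --pt "0 0 0 0.1 0" --pt "0 0 0 0.1 0" --pt "0 0 0 0 0"

```text
t: 14.62
tcp_pos: [0.5282, 0.169, 0.0581]
ee_rot: [-0.0, -0.238, 0.971, 0.0]
force: [-0.8, -0.8, -1.6]
opening: 0.0149
gripper_force: 88.2
```

```bash
python3 st.py
```

```text
t 14.625 tcp [0.5282 0.169  0.0581] phi 3.623 F [-0.84 -0.76 -1.64] Ftool [ 1.1  -0.29  1.64] Mtool [ 0.029  0.068 -0.033] q [-1.000e-04 -2.383e-01  9.712e-01  0.000e+00]
```

>>> step_arm --pt "0 0 0 0.1 0" --pt "0 0 0 0.1 0" --pt "0 0 0 0 0"

```text
t: 15.0
tcp_pos: [0.5282, 0.169, 0.0561]
ee_rot: [-0.0, -0.238, 0.971, 0.0]
force: [0.0, 1.1, -2.6]
opening: 0.0149
gripper_force: 88.2
```

```bash
python3 st.py
```

```text
t 15.0 tcp [0.5282 0.169  0.0561] phi 3.623 F [ 0.02  1.08 -2.58] Ftool [-0.51  0.95  2.58] Mtool [ 0.006  0.083 -0.   ] q [-2.000e-04 -2.383e-01  9.712e-01  0.000e+00]
```

>>> step_arm --pt "0 0 0 0.05 0" --pt "0 0 0 0.05 0" --pt "0 0 0 0 0"

```text
t: 15.38
tcp_pos: [0.5284, 0.169, 0.0555]
ee_rot: [0.0, -0.238, 0.971, -0.0]
force: [-0.8, -0.2, 0.4]
opening: 0.015
gripper_force: 88.3
```

```bash
python3 st.py
```

```text
t 15.375 tcp [0.5284 0.169  0.0555] phi 3.623 F [-0.8  -0.23  0.45] Ftool [ 0.82  0.17 -0.45] Mtool [-0.058  0.21   0.018] q [ 0.     -0.2383  0.9712 -0.    ]
```

Contact came at exactly the home height (TCP 0.0555 m). I'll release and rise a little.

>>> step_arm --pt "0.3 0 0 0 0" --pt "0.5 0 0 0 0" --pt "0.7 0 0 0 0" --pt "0.7 0 0 0 0" --pt "0.7 0 0 0 0" --squeeze 20

```text
t: 16.0
tcp_pos: [0.5284, 0.169, 0.0553]
ee_rot: [0.0, -0.238, 0.971, -0.0]
force: [0.3, -0.1, 0.5]
opening: 0.0598
gripper_force: 0.0
```

```bash
python3 st.py; python3 - <<'E'
from h import *
s,im=snap('wrist'); save(im,'w6.png'); print(s['opening'],s['gripper_force'])
E
```

```text
t 16.0 tcp [0.5284 0.169  0.0553] phi 3.623 F [ 0.26 -0.15  0.52] Ftool [-0.17 -0.25 -0.52] Mtool [ 0.01  -0.033 -0.027] q [ 0.     -0.2383  0.9712 -0.    ]
0.059803508947527735 0.0
```

View pics/w6.png

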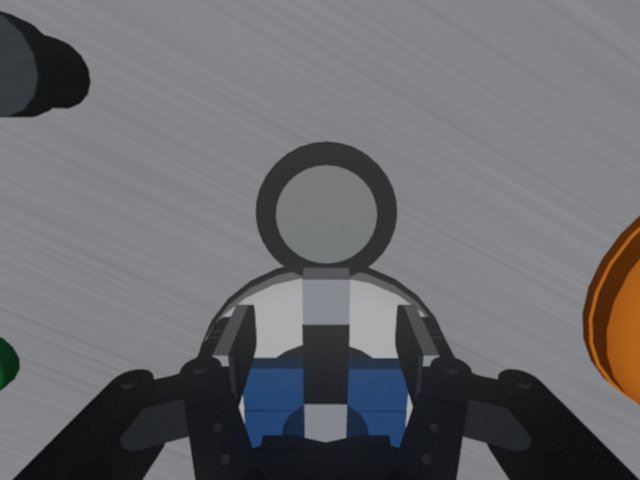

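The fingers are clear on both sides and the carrier is level, with its stage at (326,212), unmoved. I'll retreat straight up.

>>> step_arm --pt "0.7 0 0 -1 0" --pt "0.7 0 0 -2.5 0" --pt "0.7 0 0 -4 0" --pt "0.7 0 0 -4 0" --pt "0.7 0 0 -4 0" --pt "0.7 0 0 -4 0" --pt "0.7 3 0 -1 0" --pt "0.7 5 0 0 0" --pt "0.7 4 0 0 0" --pt "0.7 0 0 0 0"

```text
t: 17.3
tcp_pos: [0.42, 0.1128, 0.2607]
ee_rot: [0.0, -0.238, 0.971, -0.0]
force: [-0.9, -0.6, -0.4]
opening: 0.0597
gripper_force: 0.0
```

```bash
python3 st.py; python3 - <<'E'
from h import *
from scipy.spatial import ConvexHull
# blue flange outline vs predicted outline when home, in scene & top
c=np.array([.5955,.2028]); a=.481; ex=np.array([np.cos(a),np.sin(a)]); ey=np.array([-ex[1],ex[0]])
for n in('scene','top','wrist'):
    s,im=snap(n); I=im.astype(int); m=(I[...,2]>I[...,0]+35)&(I[...,2]>I[...,1]+20)
    pc=proj(n,[*c,.06],s)
    bl=[b for b in blobs(m,100) if np.linalg.norm(b[0]-pc)<45]
    for dz in(0,.007):
        P=[np.r_[c+i*.042*ex+j*.042*ey,z+dz] for i in(-1,1) for j in(-1,1) for z in(.037,.047)]
        P+=[np.r_[c+.023*np.array([np.cos(t),np.sin(t)]),.087+dz] for t in np.linspace(0,6.28,24)]
        p=np.array([proj(n,q,s) for q in P]); print(n,dz,'pred bbox',p.min(0).round(1),p.max(0).round(1))
    for b in bl: x,y,w,h,A=b[1]; print('   seen',(x,y),(x+w,y+h),A)
    hs=cv2.cvtColor(im,cv2.COLOR_RGB2HSV); k=(hs[...,0]>8)&(hs[...,0]<32)&(hs[...,1]>110)&(hs[...,2]>60)
    kk=proj(n,np.r_[c+.046*ex,.044],s)
    print('   key',kk.round(1),[(b[0].round(1),b[1][4]) for b in blobs(k,2) if np.linalg.norm(b[0]-kk)<15])
E
```

```text
t 17.3 tcp [0.42   0.1128 0.2607] phi 3.622 F [-0.87 -0.57 -0.44] Ftool [ 1.03 -0.1   0.44] Mtool [ 0.05  -0.006 -0.028] q [ 2.000e-04 -2.377e-01  9.713e-01 -1.000e-04]
scene 0 pred bbox [341.  203.6] [376.1 236.5]
scene 0.007 pred bbox [341.1 201.6] [376.3 234.5]
   seen (np.int32(341), np.int32(205)) (np.int32(376), np.int32(234)) 690
   key [376.3 223.7] [(array([373.8, 223.5]), np.int32(11))]
top 0 pred bbox [244.1 249.2] [282.6 287.7]
top 0.007 pred bbox [243.8 248.9] [282.4 287.6]
   seen (np.int32(245), np.int32(250)) (np.int32(282), np.int32(287)) 636
   key [256.4 254.7] [(array([256.9, 257.2]), np.int32(9))]
wrist 0 pred bbox [287.6 331.3] [362.2 409.1]
wrist 0.007 pred bbox [287.  334.8] [362.8 414.1]
   seen (np.int32(290), np.int32(337)) (np.int32(363), np.int32(407)) 3013
   key [325.  397.4] []
```

The seen outlines match the seated prediction, and the contact height agreed exactly, so I'm handing in.

```bash
python3 -c "
from h import *
print(order.sign_off())"
```

```text
the job is handed in; nothing more can be done
None
```

The blue carrier is on the white stand's rod with its slot over the brass key. The flange made contact at its home height on the foot ring, the gripper let go and backed clear, nothing else on the bench was touched, and the job was handed in at about 17.5 s; no verdict came back.

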